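Nest three burner covers on one hook

ROBOT

A 6-joint arm with a two-finger parallel gripper is mounted at the origin on a cart in front of the work surface, level with it; the furniture and walls round the work are solid. World frame = base frame: x ahead of the robot, y to its left, z up, the work surface at z = 0. Lengths are in mm, angles in rad, forces in N, time in s.
With the tool pointing down it reaches from about 400 to 925 mm from the base axis. Payload 3.4 kg.
Tool frame: the origin (TCP) lies between the finger pads, 19 mm behind the fingertips; this is the grasp point; z points along the fingers, y is the line along which they close (so a half turn about z gives the same grasp; the last joint's range is limited). The gripper opens to 85 mm and grips with 20 to 120 N. Pads are 22 mm wide; open, the fingers measure 114 mm over their backs; the gripper's body (76 mm by 85 mm) begins 54 mm behind the grasp point. The pads swing forward as they close: fully open they stand 13 mm farther back than shut.
Start: joints at [-1.419, 0.307, 1.506, -0, 1.328, -0.073], TCP at [128.149, -560.544, 250.005] pointing down, gripper open.
Joint ranges: [-3.12, 3.12], [-1.05, 2.28], [0.14, 2.33], [-1.42, 4.57], [0.1, 2.73], [-2.68, 2.68]. Speed limits (rad/s): [2.57, 2.57, 3.14, 3.14, 3.14, 3.14].

INTERFACE

Orientations are given as a unit quaternion [w, x, y, z].
In Python, from cell import sense, read_camera, close_job gives the robot as it stands.
- The arm moves only by the shell command python3 -m pendant 'ROWS'. ROWS is JSON, a list of rows, each a list of 7 numbers: the turn, a rotation vector about the tool's x, y, z in degrees, then the shift along the tool's x, y, z in cm, then the closure, from 0 (fully open) to 1 (shut). In form: [[rx, ry, rz, x, y, z, gripper], ...]. A call has 1 to 20 rows; each row shifts and turns the commanded pose from where the row before left it, along the tool's axes as they then stand; what a row does not reach is not made up. A row lasts 1/10 s, in which the tool goes at most 50 mm and 8.59 degrees, less where a joint would pass 70% of its speed; a pose out of reach is approached as far as the arm can. A call with a gripper value outside its range is refused whole. The fingers move at their own pace and stop on an object; the grip force is fixed at half the most. Time passes only in rows, so rows that do not move let the fingers close. It gives the time, the measured TCP pose, the force, the opening and the grip force at its end, in the units of the state.
- sense(): the state, without advancing time (a new reading comes with each control period).
- read_camera(name): name is "scene" or "side" or "wrist"; returns a dict with "frame" (480x640x3 uint8, blue, green, red), "depth" (480x640 float32, mm along the optical axis (not along the pixel's ray), 0 where there is no reading), "vertical_fov" (degrees; the focal length in pixels is half the picture's height over the tangent of half this angle, whatever the lens; pixels are square), "cx", "cy" (the principal point, pixels), "rvec" (rotation vector, rad) and "tvec" (3), from world to camera coordinates, as OpenCV has them. Camera axes: x right, y down, z forward; pixel columns grow to the right and rows downward; lengths in mm; the calibration is good to about 2 mm. A picture is of the moment at which its call begins.
- close_job(): hands the job in; it is judged then, once.
The state is a dict: "clock": time; "joint_pos": joint angles; "dq": joint speeds; "joint_torque": joint torques, N m; "tool_pos": TCP position; "orientation": TCP orientation; "force": force on the tool from outside, world axes, zero at the start; "ft_torque": the same for the moment, N m; "opening": finger opening in mm; "finger_force": force on a finger pad.
Only numpy, scipy, OpenCV 4.12 (cv2) and the standard library are available. Lean on these libraries where they do the work, as an engineer would, in place of code of your own. Each camera call takes 0.05 s, during which the arm holds its last target. There are 200 camera calls.

TASK

Hang the three square burner covers from the wire rack on the one hook, rims facing out: the largest first, then the medium one so that it nests in the largest, then the smallest nested in the medium. Push each one all the way back along the arm until you feel it come home, and keep a steady, gentle push of roughly 10 N (never 25 N on the stand) on it for about half a second before you let go and fetch the next. Leave all three hanging straight and nested close together, and do not disturb the shaker, the coffee jar or the food tin.

Things in the scene. Friction and masses are not known exactly. Their poses are not given: they have to be found in the camera images.
- hook_stand: fixed dark steel hook stand: round base (90 mm across, 14 mm high), 14 mm post, and at its top a level round arm (8 mm thick), axis 240 mm above the origin, running along -x of the stand to 100 mm from the post's axis and then turning up into the hook tip. Origin: middle of the base's underside. Over 25 N on the stand is too much.
- hook_arm (a point): point on the arm's axis, 75 mm before the post's axis. Behind it a grey stop plate (44 mm wide, 34 mm below to 12 mm above the axis) is clamped on the arm; its front face is 24 to 50 mm before the post's axis, different each time and NOT reported: feel for it. It gives about 1 mm per 8 N, 4 mm at most. The largest's back rests on it, each next plate 5 mm farther out.
- hook_tip (a point): centre of the rounded upturned tip of the hook (radius 4 mm), 108 mm in front of the post's axis and 10 mm above the arm's axis. To pass it a cover's eye point must be 14 to 16 mm above the arm's axis; once the eye point is less than 92 mm from the post's axis the cover can be lowered to the arm.
- rack: fixed wire rack, wooden base 134 x 118 mm, on a yellow board over the right burner. Three grooves 46 mm apart along its x hold the covers upright, rims to -x (1.5 mm play), in any order. Hoops 42 mm high, groove floor 8 mm above the origin (middle of the underside). Its x points about left: lift a cover 40 mm or more and draw it in its own plane (along its y) towards the robot to clear the others.
- cover_large: the largest square steel burner cover: plate 116 x 116 x 5 mm, upright, with an 8 mm rim folded forward on the left, right and lower edges (wall 4 mm; 13 mm thick over the rim), a neck with an eye above it and a red grip tab. About 0.16 kg. Origin: middle of the lower edge of its back face; z up, x out of its back (the rim points to -x).
- cover_large_eye (a point): middle of the peaked eye of this cover, 140 mm above its origin and at mid thickness (x = -2.5 mm): where the arm's axis lies when the cover hangs. The eye is 24 mm wide, peaked at 90 degrees: its roof stands 5.7 mm over this point at the middle, and it is open to 24 mm below it.
- cover_large_grip (a point): grip point in the red tab (8 mm thick in x, 22 mm wide, its top 6 mm above this point, its foot 24 mm below), 44 mm above the eye point and 34 mm to +y of it. With the TCP here, tool straight down and fingers closing along the cover's x, the fingertips end 7 mm above the cover's cross bar.
- cover_medium: the medium square steel burner cover: plate 100 x 100 x 5 mm, upright, with an 8 mm rim folded forward on the left, right and lower edges (wall 4 mm; 13 mm thick over the rim), a neck with an eye above it and a yellow grip tab. About 0.12 kg. Origin: middle of the lower edge of its back face; z up, x out of its back (the rim points to -x).
- cover_medium_eye (a point): middle of the peaked eye of this cover, 132 mm above its origin and at mid thickness (x = -2.5 mm): where the arm's axis lies when the cover hangs. The eye is 24 mm wide, peaked at 90 degrees: its roof stands 5.7 mm over this point at the middle, and it is open to 32 mm below it.
- cover_medium_grip (a point): grip point in the yellow tab (8 mm thick in x, 22 mm wide, its top 6 mm above this point, its foot 24 mm below), 44 mm above the eye point and straight over it. With the TCP here, tool straight down and fingers closing along the cover's x, the fingertips end 7 mm above the cover's cross bar.
- cover_small: the smallest square steel burner cover: plate 84 x 84 x 5 mm, upright, with an 8 mm rim folded forward on the left, right and lower edges (wall 4 mm; 13 mm thick over the rim), a neck with an eye above it and a blue grip tab. About 0.09 kg. Origin: middle of the lower edge of its back face; z up, x out of its back (the rim points to -x).
- cover_small_eye (a point): middle of the peaked eye of this cover, 124 mm above its origin and at mid thickness (x = -2.5 mm): where the arm's axis lies when the cover hangs. The eye is 24 mm wide, peaked at 90 degrees: its roof stands 5.7 mm over this point at the middle, and it is open to 40 mm below it.
- cover_small_grip (a point): grip point in the blue tab (8 mm thick in x, 22 mm wide, its top 6 mm above this point, its foot 24 mm below), 44 mm above the eye point and 34 mm to -y of it. With the TCP here, tool straight down and fingers closing along the cover's x, the fingertips end 7 mm above the cover's cross bar.
- shaker: bystander: small clear shaker with a grey top, 44 mm across, 90 mm high, standing on the stove; origin under its middle. Leave alone.
- coffee_jar: bystander: glass jar with a black lid, 72 mm across, 84 mm high, standing on the stove; origin under its middle. Leave alone.
- food_tin: bystander: low round food tin, 86 mm across, 40 mm high, standing on the stove; origin under its middle. Leave alone.

How it is judged:
By the outcome, as a careful person would: the job done as asked, in the order asked, and still so for the second after the job is handed in, with the robot touching nothing.
It also fails if it takes over 72 s, if anything falls off the work surface, if the arm or the gripper's body presses on something with over 40 N, if the wrist force passes 120 N, or if a joint passes its speed limit or range.

## Working session

There is one attempt and no reset: what is moved stays moved. The work goes in short steps, Python scripts to look and compute and a shell command to move; the robot and the scene stay as the last step left them, time stands still between calls to the robot, and variables do not carry over. Pictures are saved under pics/ and viewed, at most 10 in all, crops included, and the job is handed in when it is done.

```bash
mkdir -p pics; ls; python3 - <<'E'
from cell import *
import cv2
s=sense();print({k:(v if not hasattr(v,'round') else v) for k,v in s.items()})
import numpy as np
for n in("scene","side"):
    c=read_camera(n);cv2.imwrite(f"pics/{n}0.png",c["frame"]);np.savez(f"{n}0.npz",**c)
    print(n,c["vertical_fov"],c["cx"],c["cy"],c["rvec"],c["tvec"],(c["depth"]>0).mean())
E
```

```text
pics
{'clock': 0.0, 'joint_pos': array([-1.41946046e+00,  3.07536891e-01,  1.50769347e+00, -4.94534358e-06,
        1.32838271e+00, -7.35252105e-02]), 'dq': array([ 2.39000081e-04, -7.19781333e-04, -5.58533418e-07,  1.31990989e-03,
        1.51411629e-03, -1.92341112e-03]), 'joint_torque': array([ 3.33929565e-04, -4.57548594e+01, -2.51918131e+01, -8.97332229e-04,
        1.32627072e-02, -4.57023032e-05]), 'tool_pos': array([ 128.06770864, -559.87194284,  249.09410204]), 'orientation': array([-1.00935045e-03,  9.93685768e-01,  1.12194359e-01, -4.16905270e-05]), 'force': array([ 0.3624218 ,  0.37439159, -0.23775195]), 'ft_torque': array([-0.01239929,  0.00849367, -0.00170398]), 'finger_force': 0.0, 'opening': 85.33934821269293}
scene 50.20614047540109 322.40440969470785 242.51949909448516 [ 0.93121848 -2.10545632  1.41379956] [406.07215456 308.77853412 942.43210942] 0.9960709635416667
side 50.98038748316206 326.7175807518014 249.1843617407053 [ 2.13622408 -0.34934236  0.16647251] [-522.04828639  247.44701341  882.68720107] 0.9959602864583333
```

View pics/scene0.png

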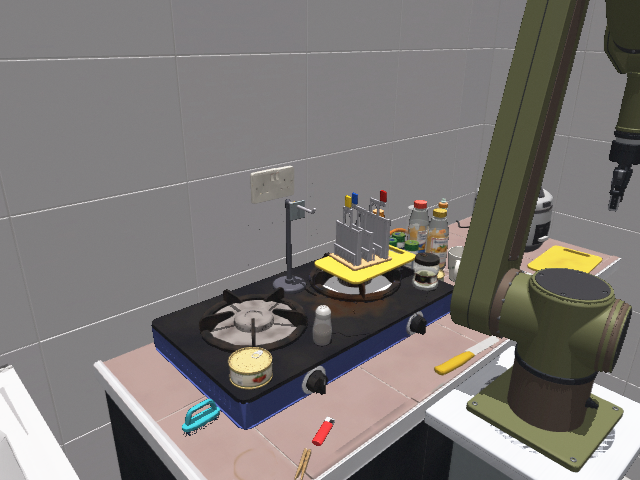

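View pics/side0.png

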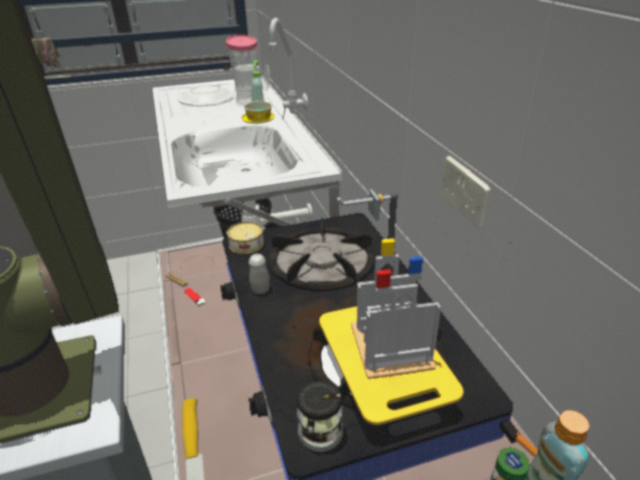

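The scene view shows the stand post at (290,200–285) with its arm pointing right to about (313,212). The tabs are yellow (348,200), blue (355,199) and red (383,195). In the side view the tabs are yellow (388,246), blue (416,264) and red (384,278). The stop plate is at about (376,203) and the hook tip at about (340,200).

```bash
cat > h.py <<'E'
import numpy as np,cv2
from cell import *
def get(n):
    c=read_camera(n);return c
def cloud(c):
    f=240/np.tan(np.radians(c["vertical_fov"])/2);d=np.asarray(c["depth"],float)
    v,u=np.mgrid[:480,:640];P=np.dstack([(u-c["cx"])/f*d,(v-c["cy"])/f*d,d])
    R=cv2.Rodrigues(np.asarray(c["rvec"],float))[0]
    return (P-np.asarray(c["tvec"],float).ravel())@R, f, R
def proj(c,p):
    f=240/np.tan(np.radians(c["vertical_fov"])/2)
    K=np.array([[f,0,c["cx"]],[0,f,c["cy"]],[0,0,1]])
    return cv2.projectPoints(np.atleast_2d(np.asarray(p,float)),np.asarray(c["rvec"],float),np.asarray(c["tvec"],float),K,None)[0][:,0]
E
python3 - <<'E'
from h import *
np.set_printoptions(precision=1,suppress=True)
for n in("scene","side"):
    c=dict(np.load(n+"0.npz"));W,f,R=cloud(c);hsv=cv2.cvtColor(c["frame"],cv2.COLOR_BGR2HSV)
    print(n,"cam at",-R.T@c["tvec"].ravel())
    m=(c["depth"]>0)
    box=(W[...,0]>400)&(W[...,0]<900)&(W[...,1]>-400)&(W[...,1]<400)
    for k,lo,hi in(("red",(0,150,80),(8,255,255)),("yel",(20,120,80),(32,255,255)),("blue",(100,120,80),(125,255,255))):
        q=cv2.inRange(hsv,lo,hi)>0
        q&=box&m&(W[...,2]>180)&(W[...,2]<330)
        P=W[q];print(k,len(P),np.percentile(P,[2,50,98],axis=0) if len(P) else '')
    # stand
    g=box&m&(W[...,2]>240)
    nn,lab,st,ce=cv2.connectedComponentsWithStats(g.astype(np.uint8))
    for i in range(1,nn):
        if st[i,4]>15:
            P=W[lab==i];print("comp",st[i],np.percentile(P,[2,50,98],axis=0).tolist(),np.median(hsv[lab==i],axis=0))
E
```

```text
scene cam at [-271.9  814.2  641.5]
red 64 [[ 562.2 -194.2  224.4]
 [ 571.1 -189.8  238.6]
 [ 581.6 -185.8  251.3]]
yel 73 [[ 607.2 -110.6  215.4]
 [ 616.6 -103.5  230.2]
 [ 628.7  -98.4  244.2]]
blue 58 [[ 632.2 -161.2  209. ]
 [ 641.8 -154.4  222.8]
 [ 653.9 -150.6  235.5]]
comp [   95     0   282   221 50726] [[813.7475262084884, -373.2317383543141, 251.59028451636703], [819.6209967563639, 104.83412636278271, 496.3096696950862], [824.2195759960489, 390.3416256414683, 697.5674557746571]] [150.   4. 130.]
comp [380 190   7   6  34] [[562.7902906578056, -195.42119011412032, 240.23491602937028], [571.9037191593893, -189.820313031887, 245.49515877167033], [584.919583742378, -185.4551322029375, 251.6395939480216]] [  1.  210.  111.5]
comp [285 199  31  14 139] [[583.6296841842941, 18.99184308363004, 240.14710816793718], [651.3560636215739, 41.50901670353026, 244.2413935444053], [694.5819078406499, 60.561256787845714, 251.2836933035159]] [105.  19. 103.]
side cam at [ 320.3 -732.4  688.4]
red 204 [[ 566.3 -199.7  229.2]
 [ 575.  -197.   243.5]
 [ 585.3 -191.9  253.8]]
yel 215 [[ 611.2 -1
[... 365 characters left out ...]
30.   7. 107.]
comp [336 189  62  17 338] [[587.2471457144704, 14.659327923137006, 240.3566969624089], [654.1728407439724, 34.852073887708144, 244.70010815525623], [699.1587904975742, 54.169644405378506, 253.5052026792937]] [ 83.5   7.  129. ]
comp [381 239  14   6  61] [[612.1524351558871, -112.8181436784647, 240.1193447192619], [621.1759586588515, -110.18592965512822, 244.25612950376922], [632.1932470517282, -104.7126348261447, 246.2012495740035]] [ 25. 230. 194.]
comp [376 270  15  11 145] [[565.5611332788567, -199.72292170222696, 240.16646043373007], [575.0089419307754, -196.85360906444535, 249.1667584719599], [585.6779285314067, -190.96139582233482, 253.87023221650665]] [  1. 203. 104.]
```

```bash
python3 -m pendant '[[0,0,0,3.4,-1.8,-0.8,0],[0,0,0,3.4,-1.8,-0.8,0],[0,0,0,3.4,-1.8,-0.8,0],[0,0,0,3.4,-1.8,-0.8,0],[0,0,0,3.4,-1.8,-0.8,0],[0,0,0,3.4,-1.8,-0.8,0],[0,0,0,3.4,-1.8,-0.8,0],[0,0,0,3.4,-1.8,-0.8,0],[0,0,0,3.4,-1.8,-0.8,0],[0,0,0,3.4,-1.8,-0.8,0],[0,0,0,3.4,-1.8,-0.8,0],[0,0,0,3.4,-1.8,-0.8,0],[0,0,0,3.4,-1.8,-0.8,0],[0,0,0,3.4,-1.8,-0.8,0],[0,0,0,3.4,-1.8,-0.8,0]]'
python3 -m pendant '[[0,0,-8.5,0,0,0,0.5],[0,0,-8.5,0,0,0,0.5],[0,0,-8.5,0,0,0,0.5],[0,0,-8.5,0,0,0,0.5],[0,0,-8.5,0,0,0,0.5],[0,0,-8.5,0,0,0,0.5],[0,0,-8.5,0,0,0,0.5],[0,0,-8.5,0,0,0,0.5],[0,0,-8.5,0,0,0,0.5],[0,0,-8.5,0,0,0,0.5],[0,0,-8.5,0,0,0,0.5],[0,0,-8.5,0,0,0,0.5],[0,0,-8.5,0,0,0,0.5],[0,0,-8.5,0,0,0,0.5],[0,0,-8.5,0,0,0,0.5],[0,0,-8.5,0,0,0,0.5],[0,0,-8.5,0,0,0,0.5],[0,0,-8.5,0,0,0,0.5],[0,0,-6,0,0,0,0.5]]'
python3 - <<'E'
from h import *
c=get("wrist");cv2.imwrite("pics/w1.png",c["frame"]);np.savez("wrist1.npz",**c)
c=get("side");np.savez("side1.npz",**c);cv2.imwrite("pics/side1.png",c["frame"])
s=sense();print(s["joint_pos"],s["tool_pos"],s["orientation"],s["opening"])
E
```

```text
clock: 1.6
tool_pos: [565.9, -182.3, 369.8]
orientation: [-0.0, 0.994, 0.112, -0.0]
force: [-0.4, -0.4, 0.1]
opening: 85.2
finger_force: 0.0
clock: 3.5
tool_pos: [564.8, -183.5, 369.3]
orientation: [-0.001, 0.068, 0.998, 0.0]
force: [0.4, -0.6, -0.0]
opening: 42.6
finger_force: 0.0
[-3.85305544e-01  2.70019352e-01  1.26298859e+00 -1.90453510e-05
  1.60990146e+00 -1.81462368e+00] [ 564.84197821 -183.55586285  369.39170499] [-6.29014241e-04  7.06804644e-02  9.97498791e-01  1.94655658e-04] 42.846409306945674
```

View pics/w1.png

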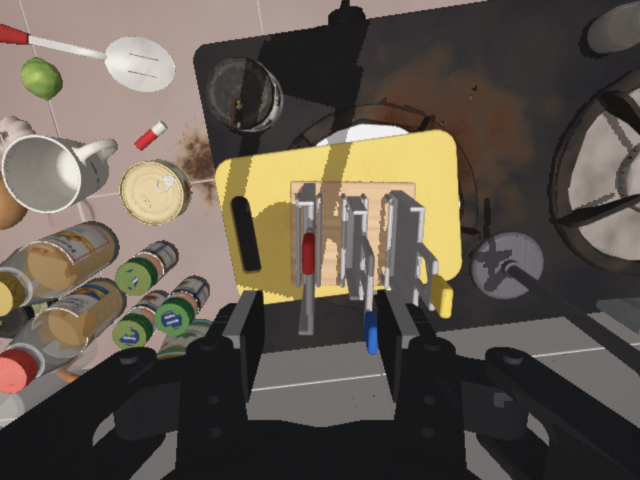

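The wrist view shows the tab tops at red (308,253), blue (371,332) and yellow (445,297). The rack is slightly rotated, and the stand base is at about (507,265).

```bash
cat > tabs.py <<'E'
from h import *
np.set_printoptions(precision=1,suppress=True)
def tabs(c,zmin=180):
    W,f,R=cloud(c);hsv=cv2.cvtColor(c["frame"],cv2.COLOR_BGR2HSV)
    for k,lo,hi in(("red",(0,150,60),(8,255,255)),("yel",(20,120,60),(32,255,255)),("blue",(100,120,60),(125,255,255))):
        q=(cv2.inRange(hsv,lo,hi)>0)&(W[...,2]>zmin)&(W[...,2]<340)&(W[...,0]>480)&(W[...,0]<760)
        P=W[q]
        if len(P)<20: continue
        zt=np.percentile(P[:,2],90);T=P[P[:,2]>zt-4]
        r=cv2.minAreaRect(T[:,:2].astype(np.float32));print(k,len(P),"ztop",zt,"ctr",np.array(r[0]),"size",np.array(r[1]),"ang",r[2],"allpct",np.percentile(P,[1,99],axis=0).ravel())
if __name__=="__main__":
    c=dict(np.load("wrist1.npz"));tabs(c)
    for n in("scene0","side0"):
        c=dict(np.load(n+".npz"));W,f,R=cloud(c)
        z=W[...,2];b=(W[...,0]>480)&(W[...,0]<760)&(W[...,1]>-40)&(W[...,1]<120)
        P=W[b&(z>150)&(z<225)];print(n,"post",np.percentile(P,[2,50,98],axis=0).ravel())
        for a,e in((580,590),(590,600),(600,610),(610,620),(620,630),(630,640),(640,650),(650,660),(660,670),(670,680),(680,690),(690,700),(700,710)):
            P=W[b&(z>225)&(W[...,0]>=a)&(W[...,0]<e)]
            if len(P)>2: print(a,len(P),"y",np.percentile(P[:,1],[3,50,97]),"z",np.percentile(P[:,2],[3,50,97]))
    c=dict(np.load("wrist1.npz"));W,f,R=cloud(c)
    P=W[(abs(W[...,0]-690)<80)&(W[...,1]>-40)&(W[...,1]<110)&(W[...,2]>5)&(W[...,2]<25)];print("base",np.percentile(P,[2,50,98],axis=0).ravel())
    print("proj tip-ish",-R.T@c["tvec"].ravel(), cv2.Rodrigues(c["rvec"])[0])
E
python3 tabs.py
```

```text
red 472 ztop 251.88214218742235 ctr [ 572.9 -192. ] size [ 7.5 20.3] ang 81.469482421875 allpct [ 562.8 -196.5  227.6  582.7 -187.3  252.5]
yel 728 ztop 243.38543586508132 ctr [ 619.1 -106.2] size [ 8.2 21.3] ang 83.32930755615234 allpct [ 608.5 -111.1  216.9  628.9 -101.9  244.2]
blue 487 ztop 235.54105177994208 ctr [ 644.4 -156.8] size [ 7.8 21. ] ang 83.92486572265625 allpct [ 633.9 -161.5  209.5  653.8 -152.1  236.3]
scene0 post [648.6  19.2 154.1 684.8  39.9 209.  696.3  60.6 224.6]
580 13 y [41.5 44.6 48.1] z [241.1 247.5 252.3]
590 9 y [39.1 44.1 44.9] z [235.9 238.9 242.6]
600 10 y [40.1 41.8 46.1] z [235.5 241.6 243.3]
610 9 y [40.2 43.8 45.5] z [237.1 240.2 243.6]
620 9 y [39.9 42.8 44.5] z [237.2 240.8 243.4]
630 9 y [39.  40.7 43.4] z [236.1 240.6 243. ]
640 32 y [19.  38.5 53.2] z [227.6 241.1 250.2]
650 106 y [19.3 45.2 61. ] z [226.3 240.8 250.7]
660 3 y [35.4 36.6 47.5] z [247.6 248.8 248.9]
680 22 y [33.9 38.7 43.5] z [227.6 239.5 246. ]
690 25 y [32.2 40.4 43.5] z [225.6 234.7 246.9]
side0 post [652.8  14.4 152.9 691.4  29.3 203.1 701.3  55.4 224.2]
580 15 y [36.8 38.9 44.3] z [247.5 251.2 254.9]
590 27 y [35.3 37.5 41.8] z [239.9 244.6 251.8]
600 22 y [34.4 38.3 41.5] z [237.4 241.8 245.1]
610 20 y [34.7 36.7 40.5] z [239.2 242.5 244.7]
620 24 y [32.9 35.5 38.4] z [238.3 243.2 245.8]
630 22 y [33.6 35.4 40.5] z [238.  242.3 245.2]
640 22 y [33.1 35.  38.9] z [238.7 242.  245.2]
650 160 y [14.  27.6 54.5] z [226.  243.5 253.5]
660 43 y [20.6 29.6 48.3] z [227.9 247.6 251. ]
670 23 y [27.2 32.3 36.6] z [235.2 242.9 247.7]
680 27 y [29.8 32.2 36.4] z [231.7 242.9 246.4]
690 74 y [25.2 29.3 36.4] z [225.9 238.5 248.9]
700 8 y [28.7 30.4 32. ] z [227.5 240.2 246.3]
base [613.4 -18.6   6.2 677.1  30.8  11.9 730.7 107.3  22.9]
proj tip-ish [ 497.6 -173.8  491.7] [[ 0.1  1.   0. ]
 [ 1.  -0.1  0.3]
 [ 0.3 -0.  -1. ]]
```

```bash
python3 -m pendant '[[0,0,0,-1.2,3.9,0,0.5],[0,0,0,-1.2,3.9,0,0.5],[0,0,0,-1.2,3.9,0,0.5],[0,0,0,-1.2,3.9,0,0.5],[0,0,0,-1.2,3.9,0,0.5],[0,0,0,-1.2,3.9,0,0.5],[0,0,0,0,0,0,0.5]]'
python3 - <<'E'
from h import *
c=get("wrist");cv2.imwrite("pics/w2.png",c["frame"]);np.savez("wrist2.npz",**c)
np.set_printoptions(precision=1,suppress=True)
W,f,R=cloud(c);z=W[...,2]
b=(W[...,0]>570)&(W[...,0]<720)&(W[...,1]>-20)&(W[...,1]<90)
for a in range(570,720,5):
    P=W[b&(z>228)&(z<262)&(W[...,0]>=a)&(W[...,0]<a+5)]
    if len(P)>2: print(a,len(P),"y",np.percentile(P[:,1],[2,50,98]),"mid",(np.percentile(P[:,1],2)+np.percentile(P[:,1],98))/2,"z",np.percentile(P[:,2],[50,98]))
E
```

```text
clock: 4.3
tool_pos: [671.0, 42.9, 368.7]
orientation: [-0.0, 0.069, 0.998, 0.001]
force: [-0.6, 0.6, -0.3]
opening: 42.6
finger_force: 0.0
580 55 y [39.2 42.8 46. ] mid 42.61874510341513 z [250.7 253. ]
585 138 y [38.9 42.9 46.4] mid 42.66803028841608 z [250.8 252.8]
590 128 y [38.6 42.5 46.2] mid 42.39113594159661 z [245.6 249.2]
595 122 y [38.2 42.2 45.9] mid 42.026127228169486 z [241.6 243.5]
600 116 y [37.9 41.8 45.5] mid 41.70173095630565 z [241.6 243.1]
605 113 y [37.7 41.7 45.3] mid 41.51478764959626 z [241.7 243.4]
610 114 y [37.5 41.3 45. ] mid 41.25194636911867 z [241.7 243.3]
615 112 y [37.1 40.9 44.6] mid 40.884957765002596 z [241.7 243.3]
620 108 y [36.7 40.6 44.3] mid 40.464868109976436 z [241.8 243.4]
625 107 y [36.4 40.5 44.2] mid 40.29511787466144 z [241.5 243.4]
630 107 y [36.2 40.1 43.8] mid 40.0206553490944 z [241.7 243.1]
635 104 y [35.9 39.8 43.4] mid 39.66779267413247 z [241.6 243.4]
640 105 y [35.6 39.5 43.2] mid 39.37035417115343 z [241.6 243.3]
645 120 y [19.2 38.6 42.9] mid 31.034072587619846 z [241.6 245.3]
650 854 y [18.1 37.5 59.3] mid 38.698505041798185 z [249.1 251.5]
655 423 y [19.7 40.6 59.4] mid 39.56576612844877 z [249.7 251.5]
660 246 y [26.2 39.4 52.5] mid 39.341922163483105 z [246.7 248.4]
665 165 y [29.5 38.7 46.5] mid 37.99810143971689 z [245.9 248.1]
670 85 y [33.8 37.7 41.3] mid 37.59368830851757 z [241.7 243.4]
675 95 y [33.4 37.3 41.1] mid 37.24578166165321 z [241.8 243.2]
680 90 y [33.1 37.1 40.7] mid 36.8711927788928 z [241.6 243.1]
685 186 y [29.8 36.7 42.9] mid 36.37465443110905 z [242.8 246. ]
690 200 y [28.9 36.9 44.2] mid 36.51921298335799 z [245.4 247.6]
695 113 y [29.5 36.8 43.3] mid 36.420639752168356 z [244.9 247. ]
700 7 y [32.9 37.3 40.5] mid 36.70441235346889 z [242.6 244. ]
```

View pics/w2.png

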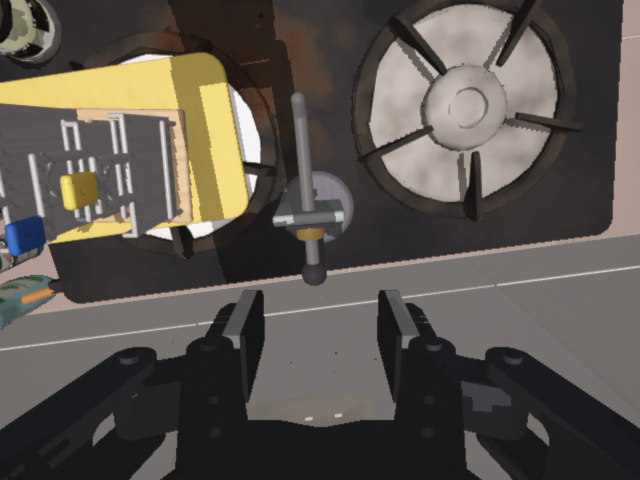

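The wrist view shows the tip at (298,100), the stop plate at (308,215) and the post at (314,272). The arm has about −3.5° of yaw, with the post axis near (693.8, 36.3). Next I fetch the large cover.

```bash
python3 -m pendant '[[0,0,-0.8,1.08,-4.1,0,0.5],[0,0,0,1.08,-4.1,0,0.5],[0,0,0,1.08,-4.1,0,0.5],[0,0,0,1.08,-4.1,0,0.5],[0,0,0,1.08,-4.1,1,0.5],[0,0,0,1.08,-4.1,3,0.5],[0,0,0,0,0,3,0.5],[0,0,0,0,0,3,0.5],[0,0,0,0,0,0,0.5]]'
```

```text
clock: 5.25
tool_pos: [569.8, -196.6, 266.7]
orientation: [-0.005, 0.066, 0.998, 0.001]
force: [-0.9, 0.0, -0.5]
opening: 43.0
finger_force: 0.0
```

```bash
python3 -m pendant '[[0,0,0,0,0,0,0.5]]'; python3 -m pendant '[[0,0,0,-0.2,0.3,1,0.5],[0,0,0,0,0,1,0.5],[0,0,0,0,0,0,0.5],[0,0,0,0,0,0,0.5]]'
```

```text
clock: 5.35
tool_pos: [573.1, -196.9, 271.2]
orientation: [-0.001, 0.065, 0.998, 0.0]
force: [0.0, 0.6, -0.6]
opening: 42.7
finger_force: 0.0
clock: 5.75
tool_pos: [576.3, -193.2, 251.1]
orientation: [-0.0, 0.064, 0.998, 0.0]
force: [1.3, -0.0, 0.2]
opening: 42.9
finger_force: 0.0
```

```bash
python3 -m pendant '[[0,0,0,0.3,0.05,0.45,0.5],[0,0,0,0,0,0,0.5],[0,0,0,0,0,0,1],[0,0,0,0,0,0,1],[0,0,0,0,0,0,1],[0,0,0,0,0,0,1],[0,0,0,0,0,0,1]]'
```

```text
clock: 6.45
tool_pos: [573.5, -192.8, 247.0]
orientation: [0.0, 0.064, 0.998, -0.0]
force: [-0.4, -0.6, 1.6]
opening: 7.2
finger_force: 60.5
```

```bash
python3 -m pendant '[[0,0,0,0,0,-1,1],[0,0,0,0,0,-2.5,1],[0,0,0,0,0,-2.5,1],[0,0,0,1,0,0,1],[0,0,0,3,0,0,1],[0,0,0,4,0,0,1],[0,0,0,3.5,0,0,1],[0,0,0,1.5,0,0,1],[0,0,4,0,0,0,1],[0,0,8.5,0,0,0,1],[0,0,8.5,0,0,0,1],[0,0,8.5,0,0,0,1],[0,0,8.5,0,0,0,1],[0,0,8.5,0,0,0,1],[0,0,8.5,0,0,0,1],[0,0,8.5,0,0,0,1],[0,0,8.5,0,0,0,1],[0,0,8.5,0,0,0,1],[0,0,6,0,0,0,1],[0,0,0,0,0,0,1]]'
```

```text
clock: 8.45
tool_pos: [444.3, -175.9, 306.0]
orientation: [-0.0, 0.73, 0.683, 0.0]
force: [-0.5, 0.2, -1.6]
opening: 6.6
finger_force: 60.0
```

```bash
python3 -m pendant '[[0,0,-0.3,2,0,0,1],[0,0,0,4,0,0,1],[0,0,0,4.5,0,0,1],[0,0,0,4.5,0,0,1],[0,0,0,4.5,1,0,1],[0,0,0,4.1,2,0,1],[0,0,0,2.5,2.5,0,1],[0,0,0,0,2,0,1],[0,0,0,0,1,0,1],[0,0,0,0,0,0,1],[0,0,0,0,0,0,1]]'
python3 - <<'E'
from h import *
np.set_printoptions(precision=1,suppress=True)
s=sense();print(s["tool_pos"],s["orientation"])
for n in("side","scene"):
    c=get(n);np.savez(n+"2.npz",**c)
    cv2.imwrite(f"pics/{n}2.png",cv2.resize(c["frame"][130:330,230:490],None,fx=3,fy=3) if n=="side" else cv2.resize(c["frame"][130:330,230:430],None,fx=3,fy=3))
E
```

```text
clock: 9.55
tool_pos: [544.4, 78.6, 306.1]
orientation: [-0.001, 0.729, 0.685, -0.001]
force: [-0.6, 0.1, -1.9]
opening: 6.8
finger_force: 60.1
[544.4  78.6 306.1] [-0.   0.7  0.7 -0. ]
```

View pics/side2.png

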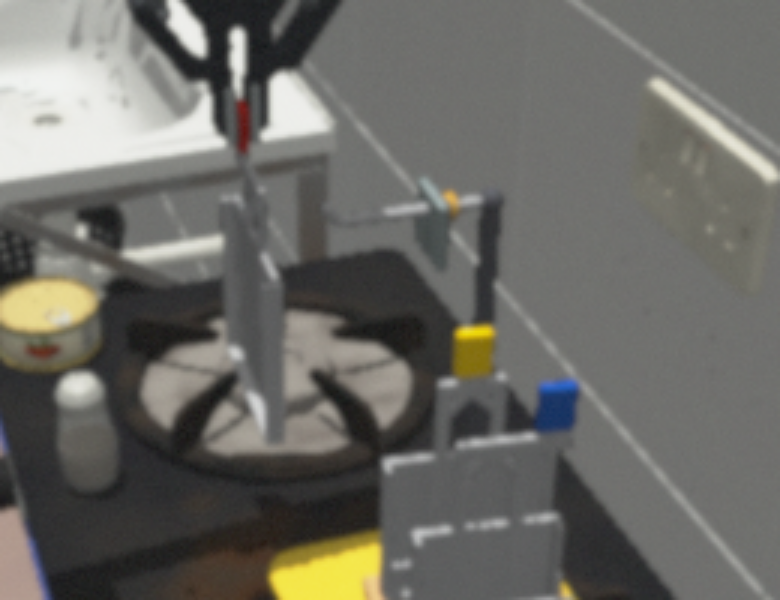

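The cover is held upright at about (250,300), rim outward, in front of the hook tip at (335,215). It is clear of the shaker at (85,430) and the tin at (45,320).

```bash
python3 -m pendant '[[0,0,0,0.1,0,0.7,1],[0,0,0,0,0,0,1],[0,0,0,0,1.5,0,1],[0,0,0,0,2,0,1],[0,0,0,0,2,0,1],[0,0,0,0,1.5,0,1],[0,0,0,0,0.2,0,1],[0,0,0,0,0,0,1]]'; python3 -m pendant '[[0,0,0,0,0,0.5,1],[0,0,0,0,0,0.5,1],[0,0,0,0,0,0.2,1],[0,0,0,0,0,0,1]]'
```

```text
clock: 10.45
tool_pos: [617.9, 75.7, 299.2]
orientation: [-0.0, 0.729, 0.685, -0.0]
force: [-0.5, 0.1, -1.7]
opening: 6.8
finger_force: 60.1
clock: 10.85
tool_pos: [616.5, 75.9, 287.1]
orientation: [-0.0, 0.728, 0.685, -0.0]
force: [-0.5, -0.2, -1.5]
opening: 6.8
finger_force: 60.0
```

```bash
python3 -m pendant '[[0,0,0,-0.08,0,0.2,1],[0,0,0,0,0,0,1],[0,0,0,0,0,0.1,1],[0,0,0,0,0,0,1]]'; python3 -m pendant '[[0,0,0,0,1,0,1],[0,0,0,0,0.7,0,1],[0,0,0,0,0,0,1]]';python3 -m pendant '[[0,0,0,0,0.4,0,1],[0,0,0,0,0.3,0,1],[0,0,0,0,0,0,1]]'
```

```text
clock: 11.25
tool_pos: [617.2, 75.0, 284.6]
orientation: [-0.0, 0.728, 0.685, 0.0]
force: [0.5, 0.0, -1.6]
opening: 6.8
finger_force: 60.0
clock: 11.55
tool_pos: [636.0, 73.9, 284.5]
orientation: [0.0, 0.729, 0.685, 0.001]
force: [0.3, 0.8, -1.5]
opening: 7.0
finger_force: 60.1
clock: 11.85
tool_pos: [641.7, 73.5, 284.5]
orientation: [0.0, 0.729, 0.685, 0.0]
force: [0.1, -0.3, -0.7]
opening: 6.7
finger_force: 60.1
```

```bash
python3 -m pendant '[[0,0,0,0,0.3,0,1],[0,0,0,0,0,0,1]]'; python3 -m pendant '[[0,0,0,0,0.2,0,1],[0,0,0,0,0,0,1]]';python3 -m pendant '[[0,0,0,0,0.15,0,1],[0,0,0,0,0,0,1]]'
```

```text
clock: 12.05
tool_pos: [644.5, 73.3, 284.6]
orientation: [0.0, 0.728, 0.685, 0.0]
force: [0.1, 0.3, -1.9]
opening: 7.0
finger_force: 60.1
clock: 12.25
tool_pos: [646.4, 73.2, 284.6]
orientation: [0.0, 0.729, 0.685, 0.0]
force: [0.2, 0.9, -1.0]
opening: 6.8
finger_force: 60.1
clock: 12.45
tool_pos: [647.8, 73.1, 284.6]
orientation: [0.0, 0.728, 0.685, 0.0]
force: [0.3, 0.6, -1.1]
opening: 6.8
finger_force: 60.1
```

```bash
python3 -m pendant '[[0,0,0,0,0.15,0,1],[0,0,0,0,0,0,1]]'; python3 -m pendant '[[0,0,0,0,0.15,0,1],[0,0,0,0,0,0,1]]';python3 -m pendant '[[0,0,0,0,0.1,0,1],[0,0,0,0,0,0,1]]'
```

```text
clock: 12.65
tool_pos: [649.4, 73.0, 284.6]
orientation: [0.0, 0.728, 0.685, 0.0]
force: [0.8, 0.3, -1.3]
opening: 6.7
finger_force: 60.1
clock: 12.85
tool_pos: [650.9, 73.0, 284.6]
orientation: [0.0, 0.729, 0.685, 0.0]
force: [0.4, -0.1, -2.2]
opening: 6.4
finger_force: 60.1
clock: 13.05
tool_pos: [651.7, 72.9, 284.6]
orientation: [-0.0, 0.728, 0.685, -0.0]
force: [0.7, -0.5, -1.0]
opening: 6.9
finger_force: 60.1
```

```bash
for i in 1; do python3 -m pendant '[[0,0,0,0,0.1,0,1],[0,0,0,0,0,0,1]]'; python3 -m pendant '[[0,0,0,0,0.1,0,1],[0,0,0,0,0,0,1]]';python3 -m pendant '[[0,0,0,0,0.08,0,1],[0,0,0,0,0,0,1]]'; done; python3 - <<'E'
from h import *
c=get("side");cv2.imwrite("pics/side3.png",cv2.resize(c["frame"][150:270,320:440],None,fx=5,fy=5))
E
```

```text
clock: 13.25
tool_pos: [652.1, 72.9, 284.5]
orientation: [-0.001, 0.728, 0.685, -0.0]
force: [-1.9, 0.7, -0.1]
opening: 7.2
finger_force: 60.2
clock: 13.45
tool_pos: [652.6, 72.9, 284.5]
orientation: [-0.001, 0.728, 0.685, -0.001]
force: [-4.6, 0.6, 0.2]
opening: 7.0
finger_force: 60.4
clock: 13.65
tool_pos: [652.9, 72.9, 284.5]
orientation: [-0.001, 0.728, 0.685, -0.001]
force: [-6.5, 1.1, 1.1]
opening: 7.2
finger_force: 60.5
```

View pics/side3.png

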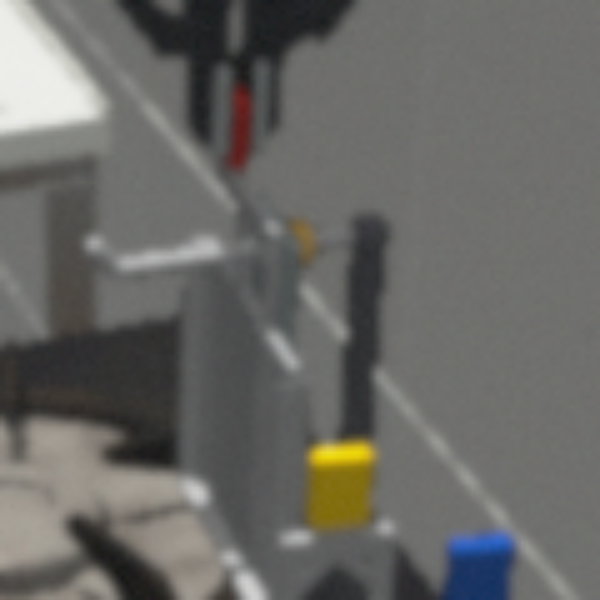

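The large cover has met the stop plate at (285,280) in this crop. I'll raise the push to about 10 N and hold it.

```bash
python3 -m pendant '[[0,0,0,0,0.13,0,1],[0,0,0,0,0,0,1]]';  python3 -m pendant '[[0,0,0,0,0,0,1],[0,0,0,0,0,0,1],[0,0,0,0,0,0,1]]';
```

```text
clock: 13.9
tool_pos: [653.4, 72.9, 284.5]
orientation: [-0.002, 0.728, 0.685, -0.002]
force: [-8.2, 1.4, 2.0]
opening: 6.8
finger_force: 60.7
clock: 14.2
tool_pos: [653.4, 72.9, 284.5]
orientation: [-0.002, 0.728, 0.685, -0.002]
force: [-8.5, 1.0, 3.1]
opening: 6.7
finger_force: 60.7
```

```bash
python3 -m pendant '[[0,0,0,0,0.08,0,1],[0,0,0,0,0,0,1]]';  python3 -m pendant '[[0,0,0,0,0,0,1],[0,0,0,0,0,0,1],[0,0,0,0,0,0,1],[0,0,0,0,0,0,1]]';
```

```text
clock: 14.4
tool_pos: [653.6, 72.9, 284.4]
orientation: [-0.002, 0.728, 0.685, -0.002]
force: [-8.7, 1.5, 4.1]
opening: 6.8
finger_force: 60.8
clock: 14.8
tool_pos: [653.6, 72.9, 284.4]
orientation: [-0.002, 0.728, 0.685, -0.002]
force: [-8.6, 0.9, 3.1]
opening: 6.5
finger_force: 60.7
```

```bash
python3 -m pendant '[[0,0,0,0,0.15,0,1],[0,0,0,0,0,0,1]]';  python3 -m pendant '[[0,0,0,0,0,0,1],[0,0,0,0,0,0,1],[0,0,0,0,0,0,1],[0,0,0,0,0,0,1],[0,0,0,0,0,0,1]]';
```

```text
clock: 15.0
tool_pos: [654.1, 72.9, 284.4]
orientation: [-0.003, 0.728, 0.685, -0.003]
force: [-11.1, 1.6, 4.4]
opening: 6.9
finger_force: 61.1
clock: 15.5
tool_pos: [654.1, 72.9, 284.4]
orientation: [-0.003, 0.728, 0.685, -0.003]
force: [-10.9, 1.9, 4.1]
opening: 6.8
finger_force: 61.1
```

```bash
python3 -m pendant '[[0,0,0,0,-0.1,0,0.5],[0,0,0,0,0,0,0.5],[0,0,0,0,0,0,0.5],[0,0,0,0,0,-1.5,0.5],[0,0,0,0,0,-2.5,0.5],[0,0,0,0,0,-2,0.5],[0,0,0,0,0,0,0.5]]'; cat > look.py <<'E'
import sys
from tabs import *
for n in("side","scene"):
    print(n);c=get(n);tabs(c,150)
    W,f,R=cloud(c);z=W[...,2]
    b=(W[...,0]>570)&(W[...,0]<690)&(W[...,1]>-40)&(W[...,1]<110)&(z>95)&(z<205)
    for y0 in range(-20,100,20):
        P=W[b&(abs(W[...,1]-y0)<10)]
        if len(P)>30: 
            for z0 in(120,160,195):
                Q=P[abs(P[:,2]-z0)<8]
                if len(Q)>5: print(y0,z0,"x",np.percentile(Q[:,0],[5,50,95]),end=" ")
            print()
    if len(sys.argv)>1: cv2.imwrite(f"pics/{n}_{sys.argv[1]}.png",cv2.resize(c["frame"][130:330,230:490],None,fx=3,fy=3))
print(sense()["clock"])
E
python3 look.py a
```

```text
clock: 16.2
tool_pos: [659.6, 72.5, 348.5]
orientation: [0.003, 0.729, 0.685, 0.003]
force: [0.8, -0.6, 0.3]
opening: 42.9
finger_force: 0.0
side
red 40 ztop 289.3793852328251 ctr [650.8  66.9] size [14.7  3.7] ang 69.15947723388672 allpct [647.1  59.2 266.6 653.1  72.7 290.6]
yel 215 ztop 244.70729624843713 ctr [648.1 -42.1] size [154.1  19.9] ang 68.85369873046875 allpct [ 611.2 -114.2  152.3  694.7   31.1  248.2]
blue 187 ztop 236.95211619217574 ctr [ 646.6 -159.3] size [ 8.  20.1] ang 84.53568267822266 allpct [ 636.8 -164.   211.6  656.1 -156.3  238.1]
-20 120 x [637.6 638.6 639.9] -20 160 x [637.4 642.1 647.8] -20 195 x [636.5 642.7 648.4] 
0 160 x [646.3 646.7 647.3] 0 195 x [645.8 646.4 646.7] 
20 120 x [647.5 648.3 649.2] 20 160 x [646.9 647.6 648.7] 20 195 x [646.6 647.2 684.1] 
40 120 x [648.7 649.4 650.6] 40 160 x [648.  649.4 689.7] 40 195 x [647.8 648.8 689.6] 
60 120 x [650.1 650.6 652.2] 60 160 x [649.3 650.5 651.4] 60 195 x [648.8 650.  651.1] 
80 120 x [649.1 652.  653.5] 80 160 x [645.9 651.5 652.3] 80 195 x [649.3 651.5 652.1] 
scene
red 89 ztop 286.40851701802586 
[... 216 characters left out ...]
5.8  630.1  -99.8  244.8]
blue 59 ztop 233.41788815612844 ctr [ 643.1 -156.1] size [ 9.  20.3] ang 89.96533966064453 allpct [ 633.  -159.8  209.1  653.  -149.5  236.4]
-20 120 x [635.1 643.9 648.2] -20 160 x [635.7 641.7 647.3] -20 195 x [631.8 640.3 645.4] 
0 120 x [642.4 645.6 648.5] 0 160 x [641.6 644.6 649.3] 0 195 x [641.1 643.9 646.9] 
20 120 x [644.3 646.7 649.4] 20 160 x [643.1 645.8 649.3] 20 195 x [642.1 644.4 647.9] 
40 120 x [645.2 647.7 651.2] 40 160 x [643.7 647.4 650.8] 40 195 x [643.3 647.  688.4] 
60 120 x [644.8 648.9 653.3] 60 160 x [645.8 648.6 652.2] 60 195 x [645.1 647.9 650.6] 
80 120 x [646.8 650.4 652.5] 80 160 x [647.4 649.9 653.4] 80 195 x [646.1 649.3 653.3] 
16.3
```

View pics/side_a.png

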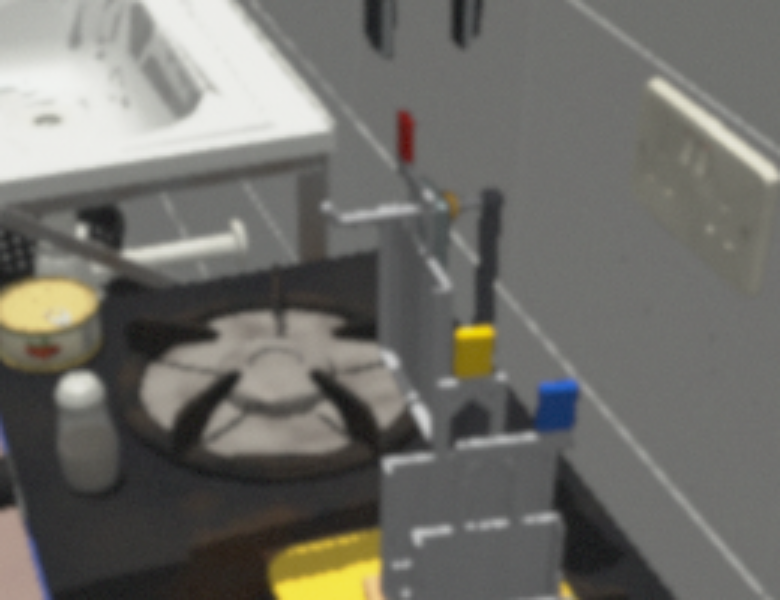

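The large cover hangs straight against the stop: its tab is at (405,135) and its face at (410,320). The scene around it is undisturbed, so I fetch the medium one.

```bash
python3 -m pendant '[[0,0,-8.5,0,0,0,0.5],[0,0,-8.5,0,0,0,0.5],[0,0,-8.5,0,0,0,0.5],[0,0,-8.5,0,0,0,0.5],[0,0,-8.5,0,0,0,0.5],[0,0,-8.5,0,0,0,0.5],[0,0,-8.5,0,0,0,0.5],[0,0,-8.5,0,0,0,0.5],[0,0,-8.5,0,0,0,0.5],[0,0,-8.5,0,0,0,0.5],[0,0,-1.6,0,0,0,0.5],[0,0,0,0.3,-3.6,0,0.5],[0,0,0,0.4,-4.2,0,0.5],[0,0,0,0.4,-4.2,0,0.5],[0,0,0,0.4,-4.2,1,0.5],[0,0,0,0.3,-2,3,0.5],[0,0,0,0,0,3,0.5],[0,0,0,0,0,1.2,0.5],[0,0,0,0,0,0,0.5],[0,0,0,0,0,0,0.5]]'
```

```text
clock: 18.3
tool_pos: [617.9, -105.5, 263.0]
orientation: [0.0, 0.06, 0.998, 0.0]
force: [-0.0, -0.8, 0.7]
opening: 42.8
finger_force: 0.0
```

```bash
python3 -m pendant '[[0,0,0,-0.13,-0.1,0.8,0.5],[0,0,0,0,0,1,0.5],[0,0,0,0,0,0.65,0.5],[0,0,0,0,0,0,0.5],[0,0,0,0,0,0,1],[0,0,0,0,0,0,1],[0,0,0,0,0,0,1],[0,0,0,0,0,0,1],[0,0,0,0,0,0,1]]'
```

```text
clock: 19.2
tool_pos: [618.8, -107.2, 238.6]
orientation: [0.001, 0.06, 0.998, -0.0]
force: [0.3, -0.4, 2.5]
opening: 6.8
finger_force: 60.4
```

```bash
python3 -m pendant '[[0,0,0,0,0,-1,1],[0,0,0,0,0,-2.5,1],[0,0,0,0,0,-2.6,1],[0,0,0,1.5,0,0,1],[0,0,0,3,0,0,1],[0,0,0,4,0,0,1],[0,0,0,4,0,0,1],[0,0,0,1.5,0,0,1],[0,0,4,0,0,0,1],[0,0,8.5,0,0,0,1],[0,0,8.5,0,0,0,1],[0,0,8.5,0,0,0,1],[0,0,8.5,0,0,0,1],[0,0,8.5,0,0,0,1],[0,0,8.5,0,0,0,1],[0,0,8.5,0,0,0,1],[0,0,8.5,0,0,0,1],[0,0,8.5,0,0,0,1],[0,0,6,0,0,0,1],[0,0,0,0,0,0,1]]'; python3 -m pendant '[[0,0,0,2,0,0,1],[0,0,0,4,0,0,1],[0,0,0,4,1.5,0,1],[0,0,0,3,2,0,1],[0,0,0,0.9,2,0,1],[0,0,0,0,0,0,1],[0,0,0,0,0,0,1]]'
```

```text
clock: 21.2
tool_pos: [479.8, -90.4, 299.5]
orientation: [0.0, 0.728, 0.686, 0.0]
force: [0.8, -0.2, -2.4]
opening: 6.8
finger_force: 60.0
clock: 21.9
tool_pos: [542.6, 45.4, 298.9]
orientation: [-0.0, 0.727, 0.687, -0.001]
force: [0.1, -1.0, -1.1]
opening: 6.7
finger_force: 60.0
```

```bash
python3 -m pendant '[[0,0,0,0,1.5,0,1],[0,0,0,0,2,0,1],[0,0,0,0,2,0,1],[0,0,0,0,1.6,0,1],[0,0,0,0,0,0,1],[0,0,0,0,0,0,1]]'; python3 -m pendant '[[0,0,0,0,0,0.5,1],[0,0,0,0,0,0.5,1],[0,0,0,0,0,0.2,1],[0,0,0,0,0,0,1],[0,0,0,0,0,0,1]]'
```

```text
clock: 22.5
tool_pos: [613.3, 40.2, 298.8]
orientation: [-0.0, 0.728, 0.685, -0.0]
force: [0.1, 1.1, -1.5]
opening: 6.5
finger_force: 60.0
clock: 23.0
tool_pos: [613.3, 41.1, 287.2]
orientation: [0.0, 0.728, 0.686, -0.0]
force: [-0.1, -0.3, -1.5]
opening: 7.0
finger_force: 60.0
```

```bash
python3 -m pendant '[[0,0,0,0,0,0.28,1],[0,0,0,0,0,0,1]]'; python3 -m pendant '[[0,0,0,0,0.8,0,1],[0,0,0,0,0.7,0,1],[0,0,0,0,0,0,1]]'; python3 -m pendant '[[0,0,0,0,0.5,0,1],[0,0,0,0,0.4,0,1],[0,0,0,0,0,0,1]]'
```

```text
clock: 23.2
tool_pos: [613.7, 41.3, 284.4]
orientation: [0.0, 0.728, 0.686, 0.0]
force: [-0.2, 0.5, -1.1]
opening: 6.9
finger_force: 60.2
clock: 23.5
tool_pos: [630.3, 40.2, 284.4]
orientation: [0.001, 0.728, 0.686, 0.001]
force: [1.5, 1.2, -0.4]
opening: 7.2
finger_force: 60.2
clock: 23.8
tool_pos: [638.5, 39.8, 284.3]
orientation: [0.0, 0.728, 0.686, 0.001]
force: [0.5, 1.8, -0.1]
opening: 6.8
finger_force: 60.2
```

```bash
python3 -m pendant '[[0,0,0,0,0.4,0,1],[0,0,0,0,0,0,1]]'; python3 -m pendant '[[0,0,0,0,0.2,0,1],[0,0,0,0,0,0,1]]'; python3 -m pendant '[[0,0,0,0,0.15,0,1],[0,0,0,0,0,0,1]]'; python3 -m pendant '[[0,0,0,0,0.1,0,1],[0,0,0,0,0,0,1]]'
```

```text
clock: 24.0
tool_pos: [642.1, 39.5, 284.4]
orientation: [0.0, 0.728, 0.686, 0.0]
force: [1.0, 1.4, -0.4]
opening: 6.8
finger_force: 60.2
clock: 24.2
tool_pos: [643.6, 39.4, 284.4]
orientation: [-0.0, 0.728, 0.686, 0.0]
force: [0.3, 1.9, 0.4]
opening: 6.9
finger_force: 60.2
clock: 24.4
tool_pos: [644.4, 39.3, 284.3]
orientation: [-0.001, 0.728, 0.686, -0.0]
force: [-3.1, 1.5, 1.6]
opening: 7.0
finger_force: 60.4
clock: 24.6
tool_pos: [645.0, 39.2, 284.3]
orientation: [-0.001, 0.728, 0.686, -0.001]
force: [-4.7, 2.1, 2.6]
opening: 7.0
finger_force: 60.6
```

```bash
python3 -m pendant '[[0,0,0,0,0.2,0,1],[0,0,0,0,0.1,0,1],[0,0,0,0,0,0,1]]'; python3 -m pendant '[[0,0,0,0,0,0,1],[0,0,0,0,0,0,1]]'
```

```text
clock: 24.9
tool_pos: [646.0, 39.2, 284.2]
orientation: [-0.002, 0.728, 0.686, -0.002]
force: [-9.2, 2.4, 4.7]
opening: 6.7
finger_force: 61.0
clock: 25.1
tool_pos: [645.9, 39.2, 284.2]
orientation: [-0.002, 0.728, 0.686, -0.002]
force: [-9.0, 2.7, 4.2]
opening: 7.0
finger_force: 61.0
```

```bash
python3 -m pendant '[[0,0,0,0,0.07,0,1],[0,0,0,0,0,0,1],[0,0,0,0,0,0,1],[0,0,0,0,0,0,1],[0,0,0,0,0,0,1],[0,0,0,0,0,0,1],[0,0,0,0,0,0,1]]'; python3 -m pendant '[[0,0,0,0,-0.1,0,0.5],[0,0,0,0,0,0,0.5],[0,0,0,0,0,0,0.5],[0,0,0,0,0,-1.5,0.5],[0,0,0,0,0,-2.5,0.5],[0,0,0,0,0,-2,0.5],[0,0,0,0,0,0,0.5]]'; python3 look.py b
```

```text
clock: 25.8
tool_pos: [646.1, 39.2, 284.2]
orientation: [-0.003, 0.728, 0.686, -0.003]
force: [-9.4, 2.2, 5.0]
opening: 6.8
finger_force: 61.0
clock: 26.5
tool_pos: [651.0, 38.5, 347.9]
orientation: [0.003, 0.728, 0.686, 0.003]
force: [1.2, -0.2, 0.5]
opening: 42.9
finger_force: 0.0
side
red 33 ztop 290.4065757789433 ctr [651.8  68.2] size [15.   5.7] ang 79.4590835571289 allpct [648.4  60.6 269.9 654.6  75.9 290.8]
yel 104 ztop 289.81125944977424 ctr [645.5  35.6] size [22.7  7. ] ang 85.3484878540039 allpct [ 594.5 -150.3  154.2  669.7   43.3  291.3]
blue 185 ztop 236.97003663718652 ctr [ 647.7 -159.9] size [ 8.6 19.5] ang 76.14253997802734 allpct [ 637.5 -164.5  211.5  655.8 -156.4  238.2]
-20 120 x [634.5 639.7 648.9] -20 160 x [633.9 640.6 649.6] -20 195 x [634.4 640.2 648.8] 
0 120 x [633.7 635.2 639.8] 0 160 x [634.3 636.9 640.1] 0 195 x [633.  633.9 642.3] 
20 120 x [634.4 640.9 643.9] 20 160 x [641.9 643.1 689.5] 20 195 x [642.2 642.8 643.6] 
40 120 x [636.1 643.5 656.1] 40 160 x [643.  644.1 689.9] 40 195 x [643.2 644.1 689.8] 
60 120 x [637.5 644.8 646. ] 60 160 x [644.6 6
[... 377 characters left out ...]
 260.4 648.5  50.8 288.9]
blue 63 ztop 234.47176098810098 ctr [ 641.6 -153.1] size [14.5 14.2] ang 19.40118408203125 allpct [ 632.4 -160.7  207.9  657.9 -148.   235.8]
-20 120 x [633.4 634.4 636.8] -20 160 x [633.2 634.2 635. ] -20 195 x [633.2 635.1 640. ] 
0 120 x [630.9 639.2 642.1] 0 160 x [629.8 638.7 641.6] 0 195 x [629.7 638.4 641.9] 
20 120 x [636.9 640.5 643.9] 20 160 x [637.  640.  642.4] 20 195 x [637.3 640.9 643.4] 
40 120 x [639.  641.3 644.7] 40 160 x [639.4 641.4 644.1] 40 195 x [639.4 641.8 686.4] 
60 120 x [638.7 643.3 645.2] 60 160 x [640.2 643.  645.8] 60 195 x [639.9 642.6 646.1] 
80 120 x [635.9 643.2 645.8] 80 160 x [636.2 642.9 645.9] 80 195 x [637.7 643.  646.6] 
26.6
```

View pics/side_b.png

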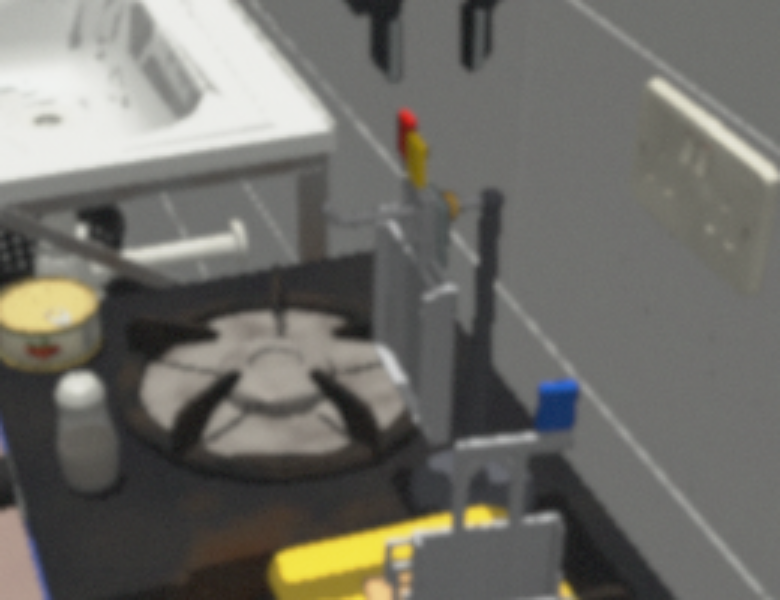

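The medium cover sits nested in the large one: yellow tab at (415,160) just in front of red at (405,130), with its face 5 mm farther out. I fetch the small one.

```bash
python3 -m pendant '[[0,0,-8.5,0,0,0,0.5],[0,0,-8.5,0,0,0,0.5],[0,0,-8.5,0,0,0,0.5],[0,0,-8.5,0,0,0,0.5],[0,0,-8.5,0,0,0,0.5],[0,0,-8.5,0,0,0,0.5],[0,0,-8.5,0,0,0,0.5],[0,0,-8.5,0,0,0,0.5],[0,0,-8.5,0,0,0,0.5],[0,0,-8.5,0,0,0,0.5],[0,0,-1.4,0,0,0,0.5],[0,0,0,-0.3,-3.5,0,0.5],[0,0,0,-0.4,-4.5,0,0.5],[0,0,0,-0.4,-4.5,0,0.5],[0,0,0,-0.4,-4.5,1,0.5],[0,0,0,-0.3,-2.5,3,0.5],[0,0,0,0,0,3,0.5],[0,0,0,0,0,2.2,0.5],[0,0,0,0,0,0,0.5],[0,0,0,0,0,0,0.5]]'
```

```text
clock: 28.6
tool_pos: [642.4, -156.8, 251.6]
orientation: [-0.001, 0.062, 0.998, 0.0]
force: [-0.9, 0.7, -0.0]
opening: 42.8
finger_force: 0.0
```

```bash
python3 -m pendant '[[0,0,0,-0.2,0,0.6,0.5],[0,0,0,0,0,1,0.5],[0,0,0,0,0,0.5,0.5],[0,0,0,0,0,0,0.5],[0,0,0,0,0,0,1],[0,0,0,0,0,0,1],[0,0,0,0,0,0,1],[0,0,0,0,0,0,1],[0,0,0,0,0,0,1]]'
```

```text
clock: 29.5
tool_pos: [645.2, -157.1, 231.9]
orientation: [0.001, 0.061, 0.998, -0.0]
force: [0.4, 0.0, 1.7]
opening: 6.8
finger_force: 61.3
```

```bash
python3 -m pendant '[[0,0,0,0,0,-1,1],[0,0,0,0,0,-2.5,1],[0,0,0,0,0,-2.6,1],[0,0,0,1,0,-0.7,1],[0,0,0,3,0,0,1],[0,0,0,4,0,0,1],[0,0,0,3,0,0,1],[0,0,0,0,0,0,1],[0,0,4,0,0,0,1],[0,0,8.5,0,0,0,1],[0,0,8.5,0,0,0,1],[0,0,8.5,0,0,0,1],[0,0,8.5,0,0,0,1],[0,0,8.5,0,0,0,1],[0,0,8.5,0,0,0,1],[0,0,8.5,0,0,0,1],[0,0,8.5,0,0,0,1],[0,0,8.5,0,0,0,1],[0,0,6,0,0,0,1],[0,0,0,0,0,0,1]]'; python3 -m pendant '[[0,0,0,2,-0.3,0,1],[0,0,0,4,0,0,1],[0,0,0,4.5,0,0,1],[0,0,0,3.5,0,0,1],[0,0,0,1.5,0,0,1],[0,0,0,0,0,0,1],[0,0,0,0,0,0,1]]'
```

```text
clock: 31.5
tool_pos: [535.4, -143.6, 298.8]
orientation: [-0.0, 0.729, 0.685, -0.0]
force: [-0.0, 0.2, -1.0]
opening: 6.6
finger_force: 60.9
clock: 32.2
tool_pos: [542.0, 10.6, 299.2]
orientation: [0.0, 0.728, 0.686, -0.001]
force: [0.4, 0.2, -0.2]
opening: 6.5
finger_force: 60.9
```

```bash
python3 -m pendant '[[0,0,0,0.05,1.5,-0.1,1],[0,0,0,0,2,0,1],[0,0,0,0,2,0,1],[0,0,0,0,1.3,0,1],[0,0,0,0,0,0,1],[0,0,0,0,0,0,1]]'; python3 -m pendant '[[0,0,0,0,0,0.5,1],[0,0,0,0,0,0.5,1],[0,0,0,0,0,0.2,1],[0,0,0,0,0,0,1],[0,0,0,0,0,0,1]]'
```

```text
clock: 32.8
tool_pos: [609.4, 6.7, 299.9]
orientation: [-0.001, 0.729, 0.685, -0.001]
force: [-1.1, 0.2, -0.9]
opening: 6.8
finger_force: 60.9
clock: 33.3
tool_pos: [609.7, 7.7, 288.4]
orientation: [-0.0, 0.728, 0.685, -0.0]
force: [0.2, -0.5, -0.9]
opening: 6.8
finger_force: 60.9
```

```bash
python3 -m pendant '[[0,0,0,-0.07,0,0.28,1],[0,0,0,0,0,0,1],[0,0,0,0,0,0,1]]'; python3 -m pendant '[[0,0,0,0,0.7,0,1],[0,0,0,0,0.5,0,1],[0,0,0,0,0,0,1]]'; python3 -m pendant '[[0,0,0,0,0.5,0,1],[0,0,0,0,0.4,0,1],[0,0,0,0,0,0,1]]'
```

```text
clock: 33.6
tool_pos: [610.0, 7.0, 285.5]
orientation: [-0.0, 0.728, 0.685, 0.0]
force: [0.5, -0.1, -0.7]
opening: 7.0
finger_force: 61.0
clock: 33.9
tool_pos: [623.1, 6.1, 285.5]
orientation: [0.0, 0.729, 0.685, 0.0]
force: [-0.1, 0.8, 0.7]
opening: 7.2
finger_force: 61.0
clock: 34.2
tool_pos: [631.7, 5.6, 285.5]
orientation: [0.0, 0.728, 0.685, 0.0]
force: [0.9, 0.9, -0.2]
opening: 6.8
finger_force: 61.0
```

```bash
python3 -m pendant '[[0,0,0,0,0.35,0,1],[0,0,0,0,0,0,1]]'; python3 -m pendant '[[0,0,0,0,0.2,0,1],[0,0,0,0,0,0,1]]'; python3 -m pendant '[[0,0,0,0,0.15,0,1],[0,0,0,0,0,0,1]]'; python3 -m pendant '[[0,0,0,0,0.1,0,1],[0,0,0,0,0,0,1]]'
```

```text
clock: 34.4
tool_pos: [634.8, 5.5, 285.5]
orientation: [0.0, 0.728, 0.685, 0.0]
force: [0.7, 0.6, -0.1]
opening: 6.8
finger_force: 61.0
clock: 34.6
tool_pos: [636.5, 5.3, 285.6]
orientation: [0.0, 0.728, 0.685, 0.0]
force: [0.4, 1.9, -0.1]
opening: 6.8
finger_force: 61.0
clock: 34.8
tool_pos: [637.6, 5.2, 285.5]
orientation: [-0.0, 0.728, 0.685, -0.0]
force: [-0.2, 0.4, 0.4]
opening: 6.5
finger_force: 61.1
clock: 35.0
tool_pos: [637.8, 5.1, 285.5]
orientation: [-0.001, 0.728, 0.685, -0.001]
force: [-4.5, 0.9, 2.2]
opening: 6.7
finger_force: 61.3
```

```bash
python3 -m pendant '[[0,0,0,0,0.2,0,1],[0,0,0,0,0.12,0,1],[0,0,0,0,0,0,1]]'; python3 -m pendant '[[0,0,0,0,0,0,1],[0,0,0,0,0,0,1]]'
```

```text
clock: 35.3
tool_pos: [639.0, 5.1, 285.3]
orientation: [-0.002, 0.728, 0.685, -0.002]
force: [-9.2, 0.3, 4.7]
opening: 7.2
finger_force: 61.7
clock: 35.5
tool_pos: [639.0, 5.1, 285.3]
orientation: [-0.002, 0.728, 0.685, -0.002]
force: [-8.6, 1.6, 4.6]
opening: 6.8
finger_force: 61.7
```

```bash
python3 -m pendant '[[0,0,0,0,0.1,0,1],[0,0,0,0,0,0,1],[0,0,0,0,0,0,1],[0,0,0,0,0,0,1],[0,0,0,0,0,0,1],[0,0,0,0,0,0,1],[0,0,0,0,0,0,1]]'; python3 -m pendant '[[0,0,0,0,-0.1,0,0.5],[0,0,0,0,0,0,0.5],[0,0,0,0,0,0,0.5],[0,0,0,0,0,-1.5,0.5],[0,0,0,0,0,-2.5,0.5],[0,0,0,0,0,-4,0.5],[0,0,0,0,0,-4,0.5],[0,0,0,0,0,0,0.5],[0,0,0,0,0,0,0.5]]'; python3 look.py c
```

```text
clock: 36.2
tool_pos: [639.3, 5.0, 285.3]
orientation: [-0.003, 0.728, 0.685, -0.003]
force: [-9.7, -0.2, 4.7]
opening: 6.6
finger_force: 61.8
clock: 37.1
tool_pos: [643.1, 4.8, 407.1]
orientation: [0.002, 0.729, 0.685, 0.001]
force: [0.1, 0.2, -0.2]
opening: 42.7
finger_force: 0.0
side
red 30 ztop 290.3114449486343 ctr [652.4  68.7] size [18.2  7.2] ang 83.42681884765625 allpct [648.1  60.3 272.6 656.5  77.5 291.8]
yel 74 ztop 290.16321453827675 ctr [645.8  35.9] size [23.6  7.4] ang 83.54513549804688 allpct [641.7  24.4 243.1 671.1  58.8 290.9]
blue 69 ztop 289.96399551441874 ctr [636.8  -0.3] size [14.2  5.1] ang 88.79936218261719 allpct [634.2  -8.2 265.1 639.8   5.8 291. ]
-20 120 x [635.4 641.3 649.7] -20 160 x [633.9 640.3 649.6] -20 195 x [634.6 640.6 648.9] 
0 120 x [628.8 632.6 640. ] 0 160 x [628.6 632.8 636.5] 0 195 x [628.4 633.8 641.9] 
20 120 x [630.2 633.5 638.5] 20 160 x [638.1 638.5 639.2] 20 195 x [637.2 638.5 642.9] 
40 120 x [631.5 637.9 689.9] 40 160 x [638.3 639.2 689.9] 40 195 x [638.5 639.7 689.5] 
60 120 x [632.8 637.  641.4] 60 160 x [639.7 640.4 641.3] 60 
[... 321 characters left out ...]
g 77.2017822265625 allpct [636.5  28.4 261.1 647.3  50.6 288.2]
blue 93 ztop 286.32534358236296 ctr [634.8   6.6] size [21.5  9.4] ang 84.84581756591797 allpct [630.4  -5.  260.3 640.4  17.2 288.8]
-20 160 x [634.5 637.2 638.5] -20 195 x [634.  635.6 636.9] 
0 120 x [626.9 629.4 637.2] 0 160 x [625.5 631.9 636.3] 0 195 x [626.2 635.2 641.5] 
20 120 x [626.  634.3 639.2] 20 160 x [632.4 635.7 638.8] 20 195 x [631.9 637.1 642.4] 
40 120 x [626.8 634.3 639.1] 40 160 x [633.2 637.2 639.9] 40 195 x [634.1 638.  688.5] 
60 120 x [629.1 635.8 640.1] 60 160 x [635.7 638.2 640.9] 60 195 x [636.  638.9 645.6] 
80 120 x [630.1 637.  647. ] 80 160 x [632.7 638.5 645.3] 80 195 x [631.7 639.5 646.7] 
37.2
```

View pics/side_c.png

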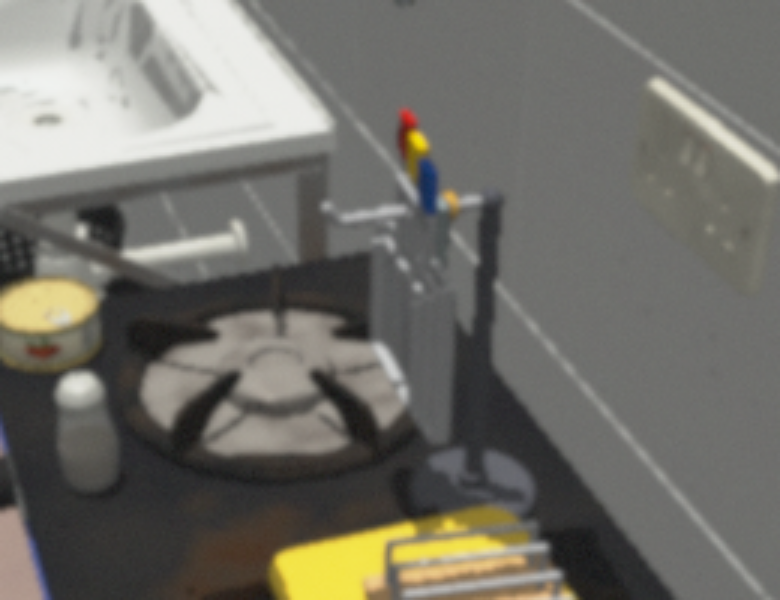

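All three covers hang nested and straight: red (407,130), yellow (417,148) and blue (428,185), with faces 5 mm apart. The tin and shaker are where they were, and the gripper is clear above.

```bash
python3 -c "
from cell import close_job
print(close_job())"
```

```text
the job is handed in; nothing more can be done
None
```

The three covers hang straight and nested on the hook, largest to smallest with rims out. Each was pushed home at about 10 N for over half a second, and the job was handed in at 37 s, though the hand-in returned no verdict.

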